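# Set the prop leg of a counter sign

## Robot

A 6-joint arm with a two-finger parallel gripper is mounted at the origin on the work surface. World frame = base frame: x ahead of the robot, y to its left, z up, the work surface at z = 0. Lengths are in m, angles in rad, forces in N, time in s.
With the tool pointing down it reaches from about 0.375 to 0.975 m from the base axis. Payload 3.8 kg.
Tool frame: the origin (TCP) lies between the finger pads; the fingertips stand 17 mm ahead of it and the grasp point (between the pads) lies 2 mm behind it; z points along the fingers, y is the line along which they close (so a half turn about z gives the same grasp; the last joint's range is limited). The gripper opens to 85 mm and grips with 20 to 120 N. Pads are 22 mm wide; open, the fingers measure 114 mm over their backs; the gripper's body (76 mm by 85 mm) begins 54 mm behind the grasp point. The pads swing forward as they close: fully open they stand 13 mm farther back than shut.
Start: joints at [-1.294, 0.264, 1.604, -0, 1.274, -0.037], TCP at [0.208, -0.642, 0.248] pointing down, gripper open.
Joint ranges: [-2.63, 2.63], [-0.94, 2.18], [0.31, 2.57], [-1.31, 4.45], [0, 2.66], [-2.55, 2.55]. Speed limits (rad/s): [2.57, 2.57, 3.14, 3.14, 3.14, 3.14].

## Interface

Orientations are given as a rotation vector (axis times angle).
In Python, from workcell import bot gives the robot as it stands.
- The arm moves only by the tool play_rows, never from a script. Its argument "steps" is one flat list of numbers, 4 for each row, row after row: the shift along the tool's x, y, z in m, then the turn about the tool's z in rad. A call has 1 to 10 rows; each row is the pose to reach, as a shift and turn from the pose commanded when the call began, along the tool's axes at that moment; what a row does not reach only later rows make up. A row lasts 1/8 s, in which the tool goes at most 62.5 mm and 10.7 degrees, less where a joint would pass 70% of its speed; a pose out of reach is approached as far as the arm can. A call with a gripper value outside its range is refused whole. "jaw" is the closure in counts, from 0 (fully open) to 255 (shut), set as the call begins (left out, the last holds). The fingers move at their own pace and stop on an object; "grip_force" is the grip in N (left out, the last holds). Time passes only in rows, so rows that repeat a pose let the fingers close. It gives the time, the measured TCP pose, the force, the opening and the grip force at its end, in the units of the state.
- bot.read_state(): the state, without advancing time (a new reading comes with each control period).
- bot.read_camera(name): name is "scene" or "top"; returns a dict with "pixels" (400x640x3 uint8, blue, green, red), "mtx" (3x3 intrinsics, pixels), "dist" ([k1, k2, p1, p2, k3] as OpenCV has them; the pictures are not rectified), "R" (3x3) and "t" (3): a world point X has camera coordinates R X + t. Camera axes: x right, y down, z forward; pixel columns grow to the right and rows downward; lengths in m; the calibration is good to about 2 mm. A picture is of the moment at which its call begins. There is no depth.
- bot.finish_job(): hands the job in; it is judged then, once.
The state is a dict: "time": time; "q": joint angles; "joint_vel": joint speeds; "joint_torque": joint torques, N m; "tool_pos": TCP position; "tcp_rot": TCP orientation; "wrist_force": force on the tool from outside, world axes, zero at the start; "torque": the same for the moment, N m; "width": opening from 0.0 (shut) to 1.0 (fully open); "grip_force": force on a finger pad.
Only numpy, scipy, OpenCV 4.12 (cv2) and the standard library are available. Lean on these libraries where they do the work, as an engineer would, in place of code of your own. Each camera call takes 0.05 s, during which the arm holds its last target. There are 200 camera calls.

## Task

The wooden counter sign lies face down with chocolate chunks on its back: push all the chunks off the board with the scraper block, never with the fingers, and put the scraper back on the counter clear of the board. Then draw the sprung prop leg out until the middle of its foot bar is level with the pointer of the index clip and, while holding it there, slide the cam lever fully closed towards the tube (not before the leg is at the mark). Finish still holding the leg at the mark against its spring, and leave the clip and the cake, mug and jar alone.

Things in the scene. Friction and masses are not known exactly. Their poses are not given: they have to be found in the camera images.
- sign: Wooden sign board fixed flat on the counter, 20 mm thick; spans x -140 to +180, y -150 to +150 mm of this frame (origin on its underside, z up, -x edge nearest the robot). The leg's parts lie on its top, along y = 0. The chunks start with centres at x -113 to -47 mm, all their corners within 46 mm of y = 0; the space between them and the foot bar fits the scraper.
- leg: Sliding leg; origin at the middle of its foot, a rubber bar 14 mm thick (x), 240 mm long (y -120 to +120), 3 to 22 mm above the board; axes as the sign's. Starts retracted at sign x = +30 mm, can be drawn 100 mm to -x. A spring (3.5 N plus 25 N/m, friction 0.5 N) pulls it back to +x when let go. Hook or straddle the bar from above on its +y half, outside the lever.
- foot_mid (a point): Middle of the foot bar, 12.5 mm above the board; axes as the sign's.
- mark_tip (a point): Tip of the pointer, on top of the small black index clip (12 mm wide, 8 mm high) on the scale strip beside the foot bar's -y end (sign y = -122 mm); axes as the sign's. The leg is at its mark when the foot bar's middle has x = 0 in this frame. The clip is at sign x -50 to -20 mm (leg drawn out 50 to 80 mm); it shifts if pushed hard.
- lever (a joint): Cam lever's slide in m: 0 is fully closed (near the tube), larger is open, towards the sign's +y; at most 0.036. It stays where it is left; about 1.5 N of friction.
- lever_mid (a point): On the lever's steel finger bar, parallel to the tube: 12 mm thick (y), 25 to 42 mm above the board, passing just above the foot bar. This point is at sign x = +10, y = 34 mm plus the joint value; the bar runs from 55 mm before it (-x) to 95 mm beyond. Fingers astride or behind the foot bar are tall enough to push its outer (+y) side too.
- scraper: Scraper block, 100 mm long (x) by 20 mm thick (y) by 70 mm high, wood with a steel lower edge, 0.16 kg, standing upright loose on the counter; origin at the centre of its underside. Grip it across its 20 mm thickness near the top.
- scraper_mid (a point): Centre of the scraper block, 35 mm above its underside.
- cake: Bystander: white cake on a black disc of 140 mm diameter, 70 mm high; origin under its centre.
- mug: Bystander: white mug, 80 mm wide, 90 mm high, handle at its +y; origin under its centre.
- jar: Bystander: jar, 72 mm wide, 110 mm high; origin under its centre.
- chip0: One of four loose dark chocolate chunks, 27 by 21 by 13 mm, 12 g; origin under its centre.
- chip0_mid (a point): Centre of that chunk.
- chip1: One of four loose dark chocolate chunks, 27 by 21 by 13 mm, 12 g; origin under its centre.
- chip1_mid (a point): Centre of that chunk.
- chip2: One of four loose dark chocolate chunks, 27 by 21 by 13 mm, 12 g; origin under its centre.
- chip2_mid (a point): Centre of that chunk.
- chip3: One of four loose dark chocolate chunks, 27 by 21 by 13 mm, 12 g; origin under its centre.
- chip3_mid (a point): Centre of that chunk.
- collar (a point): Centre of the leg's black clamp collar, 30 by 40 mm, 30 mm high, at sign x = 90, y = 0 mm. A 24 mm outer tube runs from it to +x, the 18 mm inner tube to -x up to the foot bar. An aluminium guide bar for the lever reaches from it to sign y = +90 mm, its top 23 mm above the board.

How it is judged:
On the way, in this order (a step that is already met when the one before it is completed fails the run):
1. the held scraper pushes a chunk (contact force between the fingers and scraper above 2 N and (contact force between scraper and chip0 above 0.03 N or contact force between scraper and chip1 above 0.03 N or contact force between scraper and chip2 above 0.03 N or contact force between scraper and chip3 above 0.03 N)), for 0.02 s.
2. all four chunks are off the board (height (world z) of each of chip0_mid, chip1_mid, chip2_mid, chip3_mid below 0.017 m), for 0.2 s.
3. the scraper is back on the counter and the fingers hold the leg at the mark, the lever still open (height (world z) of scraper_mid below 0.045 m and contact force between scraper and sign below 0.05 N and contact force between the fingers and scraper below 0.05 N and x of foot_mid in the frame of mark_tip between -0.006 and 0.006 m and contact force between the fingers and leg above 1.5 N and value of joint lever above 0.022 m), for 0.1 s.
4. the lever is closed while the leg is held at the mark (x of foot_mid in the frame of mark_tip between -0.006 and 0.006 m and contact force between the fingers and leg above 1.5 N and value of joint lever below 0.005 m), for 0.2 s.
At the end, for the whole second after the job is handed in: All four chunks lie on the counter (centres lower than 17 mm); the scraper is at rest on the counter, released and not touching the board; the fingers hold the foot bar (over 1.5 N) within 6 mm of the clip's pointer along the leg; the lever is within 5 mm of fully closed (all of step 2 and all of step 4 and height (world z) of scraper_mid below 0.045 m and contact force between scraper and sign below 0.05 N and contact force between the fingers and scraper below 0.05 N and linear speed of each of leg, scraper below 0.01 m/s); the arm keeps its last pose, push and grip.
It fails at once if a chunk is touched with the fingers (contact force between the fingers and chip0 above 0.5 N or contact force between the fingers and chip1 above 0.5 N or contact force between the fingers and chip2 above 0.5 N or contact force between the fingers and chip3 above 0.5 N).
It fails at once if the lever is moved towards closed (below 20 mm) while the leg is more than 10 mm off the mark (value of joint lever below 0.02 m and not (x of foot_mid in the frame of mark_tip between -0.01 and 0.01 m)).
It fails at once if the index clip is shifted by more than 4 mm (distance of mark_tip from where it was at the start of the episode above 0.004 m).
It fails at once if cake, mug or jar is moved by more than 20 mm (distance of any of cake, mug, jar from where it was at the start of the episode above 0.02 m).
It also fails if it takes over 67 s, if anything falls off the work surface, if the arm or the gripper's body presses on something with over 40 N, if the wrist force passes 120 N, or if a joint passes its speed limit or range.

## Working session

There is one attempt and no reset: what is moved stays moved. The work goes in short steps, Python scripts to look and compute and a tool call to move; the robot and the scene stay as the last step left them, time stands still between calls to the robot, and variables do not carry over. Pictures are saved under pics/ and viewed, at most 10 in all, crops included, and the job is handed in when it is done.

Besides the shell and the picture viewer there is one more tool, called after ">>>" as name(argument=value, ...) on one line, values as JSON. play_rows: Moves the arm, as the interface text tells. Its arguments: {"type":"object","properties":{"steps":{"type":"array"},"jaw":{"type":"number"},"grip_force":{"type":"number"}},"required":["steps"]}

```bash
mkdir -p pics; python3 - <<'E'
from workcell import bot
import cv2,numpy as np
for n in("scene","top"):
    c=bot.read_camera(n); cv2.imwrite(f"pics/{n}0.png",c["pixels"])
    print(n,np.round(c["mtx"],1).tolist(),c["dist"],np.round(c["R"],4).tolist(),np.round(c["t"],4))
    np.savez(f"{n}.npz",**c)
s=bot.read_state();print(s)
E
```

```text
scene [[496.2, 0.0, 327.1], [0.0, 496.2, 202.3], [0.0, 0.0, 1.0]] [-0.05545631  0.          0.          0.          0.        ] [[0.4519, 0.8921, -0.0034], [0.5093, -0.2611, -0.82], [-0.7324, 0.3688, -0.5723]] [-0.2823 -0.236   1.63  ]
top [[503.7, 0.0, 324.0], [0.0, 503.7, 206.2], [0.0, 0.0, 1.0]] [-0.01187997  0.          0.          0.          0.        ] [[-0.0118, -0.9998, -0.0167], [-0.9891, 0.0141, -0.1465], [0.1467, 0.0148, -0.9891]] [0.047  0.5919 1.1879]
{'time': 0.1, 'q': array([-1.29388878e+00,  2.64691615e-01,  1.60527145e+00,  1.49561497e-05,
        1.27371926e+00, -3.68692281e-02]), 'joint_vel': array([ 0.00062862, -0.00160082, -0.00351749, -0.00091286, -0.00156743,
       -0.00043891]), 'joint_torque': array([ 3.90625200e-04, -5.16704571e+01, -3.68591309e+01, -1.88327463e-04,
        6.29774906e-03, -4.34475317e-05]), 'tool_pos': array([ 0.20818621, -0.64141212,  0.24705883]), 'tcp_rot': array([-3.10095857e+00, -4.90528698e-01,  3.70471602e-04]), 'wrist_force': array([-0.94671889,  0.2527548 ,  0.56287978]), 'torque': array([-0.00248569, -0.02127351,  0.00722583]), 'grip_force': 0.0, 'width': 1.0007500702196312}
```

View pics/top0.png

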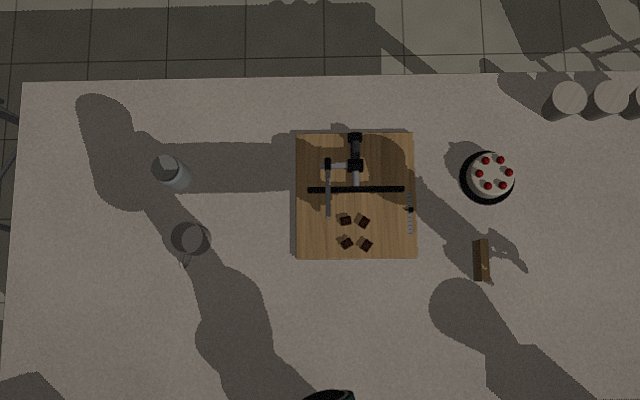

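View pics/scene0.png

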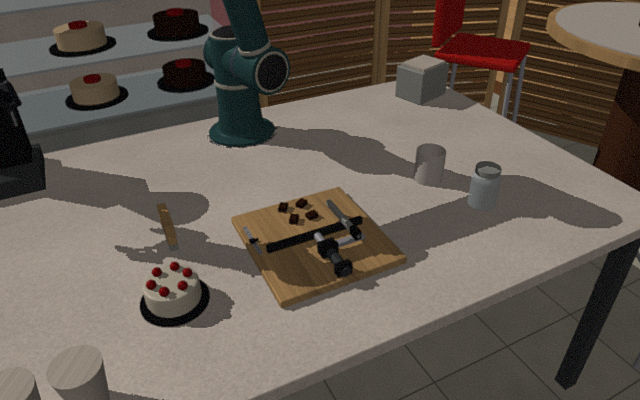

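Top view: board at px (296..416, 132..259), chunks around (344-365, 220-245), foot bar on row 189, clip (410,209), scraper near (482,260), cake (487,176), mug (190,238), jar (170,170). Zoom in for precise pixels.

```bash
python3 - <<'E'
import cv2,numpy as np
im=np.load("top.npz")["pixels"]
def z(r0,r1,c0,c1,k):
    g=cv2.resize(im[r0:r1,c0:c1],None,fx=k,fy=k,interpolation=cv2.INTER_CUBIC)
    return cv2.convertScaleAbs(g,alpha=1.7)
cv2.imwrite("pics/z1.png",z(125,270,285,505,3.6) if 0 else cv2.resize(z(125,290,285,505,1),(792,594),interpolation=cv2.INTER_CUBIC))
E
```

```text
(no output)
```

View pics/z1.png

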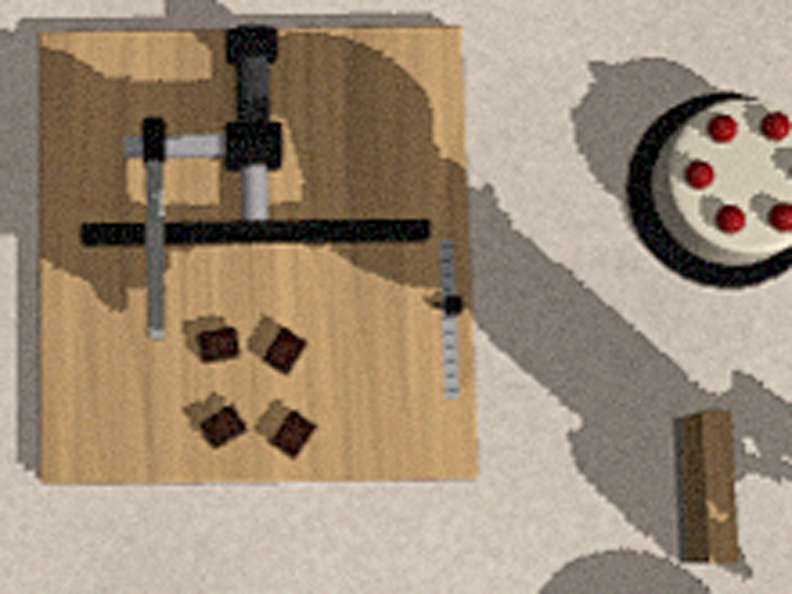

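```bash
cat >u.py <<'E'
import cv2,numpy as np
from scipy.optimize import least_squares
def px2w(c,p,z):
    n=cv2.undistortPoints(np.array(p,float).reshape(-1,1,2),c["mtx"],c["dist"]).reshape(-1,2)
    d=np.c_[n,np.ones(len(n))]@c["R"]; o=-c["R"].T@c["t"]
    return o+d*((z-o[2])/d[:,2])[:,None]
T=np.load("top.npz"); S=np.load("scene.npz")
def w(p,z,c=T): return px2w(c,np.array(p,float)/3.6+np.array([285,125])-.36,z)
E
python3 - <<'E'
from u import *
np.set_printoptions(precision=4,suppress=True)
print("cam",-T["R"].T@T["t"])
b=w([(41,33),(462,28),(477,481),(41,484)],.02)[:,:2]; print("board",b)
m=np.array([(.18,.15),(.18,-.15),(-.14,-.15),(-.14,.15)])
f=lambda p:(m@np.array([[np.cos(p[2]),np.sin(p[2])],[-np.sin(p[2]),np.cos(p[2])]])+p[:2]-b).ravel()
r=least_squares(f,[.5,0,0]);p=r.x;print("sign",p,r.fun.reshape(-1,2))
c,s=np.cos(p[2]),np.sin(p[2]);R=np.array([[c,-s],[s,c]])
def show(n,pts,z): q=w(pts,z)[:,:2];print(n,q.tolist(),"sign",((q-p[:2])@R).tolist())
np.set_printoptions(precision=4)
show("foot top",[(82,230),(430,226)],.042)
show("clip",[(452,304),(430,300),(441,301)],.03)
show("scr top",[(703,412),(730,410),(738,563),(710,562)],.07)
show("scr bot",[(678,418),(682,560)],.0)
show("chips",[(219,344),(285,350),(222,426),(293,434)],.033)
show("lever ends",[(154,160),(156,336)],.062)
show("cake disc",[(628,190),(740,286)],.0)
E
```

```text
cam [0.4117 0.0211 1.2624]
board [[ 0.7838  0.1089]
 [ 0.7825 -0.1888]
 [ 0.4639 -0.187 ]
 [ 0.4657  0.11  ]]
sign [ 0.604  -0.0391 -0.0048] [[ 0.0009  0.0011]
 [ 0.0007 -0.0012]
 [-0.0007 -0.0015]
 [-0.0009  0.0015]]
foot top [[0.6374233413461884, 0.07973509777116602], [0.636683906573514, -0.15796670182737205]] sign [[0.03286505053562494, 0.11900194408302527], [0.03327085626878069, -0.11870065922176298]]
clip [[0.5843955725018749, -0.17285942833889223], [0.5873756725390629, -0.1579201352049323], [0.5865770527676111, -0.1654163104029051]] sign [[-0.01894511873299752, -0.13384513470122236], [-0.016037029833592356, -0.11889165702787875], [-0.016799524247880924, -0.12639159292135377]]
scr top [[0.5049444003938777, -0.3282610884289094], [0.5060164137278108, -0.345994447206761], [0.40671484001371033, -0.3453765990352875], [0.4075889699634007, -0.327318778819415]] sign [[-0.09764665354029273, -0.2896277817677167], [-0.09648921447081542, -0.3073557698355315], [-0.19579261241184462, -0.30721635740594355], [-0.19500549401951695, -0.289154535273219]]
scr bot [[0.5064870079052961, -0.3312296153
[... 215 characters left out ...]
104, -0.057680829990899116], [0.5026974815714174, -0.01383117617049092], [0.49665220072740784, -0.061761319492561126]] sign [[-0.045443653233986366, 0.026085197132635976], [-0.04996405306060712, -0.01881464849570693], [-0.10140844930100781, 0.02478765560724129], [-0.10722273564555376, -0.023171057195134525]]
lever ends [[0.6811370770065441, 0.029692478721490626], [0.5611502524991315, 0.029888399458943928]] sign [[0.07681938094812862, 0.06917051580003454], [-0.043166994887471874, 0.06878834548980695]]
cake disc [[0.6682488919566807, -0.3048254828773174], [0.5984878681800787, -0.3796620599447019]] sign [[0.06554303142412932, -0.26540565772030705], [-0.003856624887192757, -0.34057747031913016]]
```

>>> play_rows(steps=[0.3307,-0.2139,0.118,0.32,0.3307,-0.2139,0.118,0.32,0.3307,-0.2139,0.118,0.32,0.3307,-0.2139,0.118,0.32,0.3307,-0.2139,0.118,0.32,0.3307,-0.2139,0.118,0.32,0.3307,-0.2139,0.118,0.32,0.3307,-0.2139,0.118,0.32,0.3307,-0.2139,0.118,0.32,0.3307,-0.2139,0.118,0.32], jaw=0, grip_force=60)

```text
time: 1.35
tool_pos: [0.4565, -0.3377, 0.1308]
tcp_rot: [3.141, -0.012, 0.001]
wrist_force: [-0.7, -0.2, 0.2]
width: 0.999
grip_force: 0.0
```

>>> play_rows(steps=[0,0,0.03,0,0,0,0.06,0,0,0,0.08,0,0,0,0.08,0,0,0,0.08,0])

```text
time: 1.98
tool_pos: [0.4572, -0.3377, 0.0514]
tcp_rot: [3.14, -0.012, 0.002]
wrist_force: [-0.2, -0.3, -0.0]
width: 1.0
grip_force: 0.0
```

>>> play_rows(steps=[0,0,0,0,0,0,0,0,0,0,0,0,0,0,0,0,0,0,0,0,0,0,0,0], jaw=255, grip_force=60)

```text
time: 2.72
tool_pos: [0.457, -0.3365, 0.0506]
tcp_rot: [3.142, -0.01, 0.0]
wrist_force: [0.4, 0.6, 3.1]
width: 0.225
grip_force: 60.5
```

>>> play_rows(steps=[0,0,-0.05,0,0,0,-0.09,0,0.0,-0.05,-0.09,-0.17,0.03,-0.1,-0.09,-0.35,0.06,-0.15,-0.09,-0.53,0.09,-0.2,-0.09,-0.71,0.12,-0.25,-0.09,-0.89,0.1447,-0.2986,-0.09,-1.07,0.1447,-0.2986,-0.09,-1.25,0.1447,-0.2986,-0.09,-1.43])

```text
time: 3.98
tool_pos: [0.6031, -0.0375, 0.1391]
tcp_rot: [-2.369, -2.061, 0.002]
wrist_force: [0.6, -0.1, -1.8]
width: 0.226
grip_force: 59.9
```

>>> play_rows(steps=[0,0,0,-0.143,0,0,0,-0.143,0,0,0,-0.143])

```text
time: 4.35
tool_pos: [0.6031, -0.0388, 0.1398]
tcp_rot: [-2.228, -2.214, 0.001]
wrist_force: [-0.3, 0.2, -1.8]
width: 0.23
grip_force: 59.9
```

```bash
python3 - <<'E'
from workcell import bot
import cv2,numpy as np
c=bot.read_camera("top");np.savez("top1.npz",**c)
g=cv2.resize(c["pixels"][125:290,285:505],(792,594),interpolation=cv2.INTER_CUBIC)
cv2.imwrite("pics/z2.png",cv2.convertScaleAbs(g,alpha=1.7))
s=bot.read_state();print(s["tool_pos"],s["tcp_rot"],s["q"])
E
```

```text
[ 0.60317294 -0.038866    0.13991882] [-2.22777635e+00 -2.21443658e+00  5.78160850e-04] [-1.05557279e-01  2.21293100e-01  1.86573151e+00  5.05220900e-06
  1.05515684e+00 -9.95538794e-02]
```

View pics/z2.png

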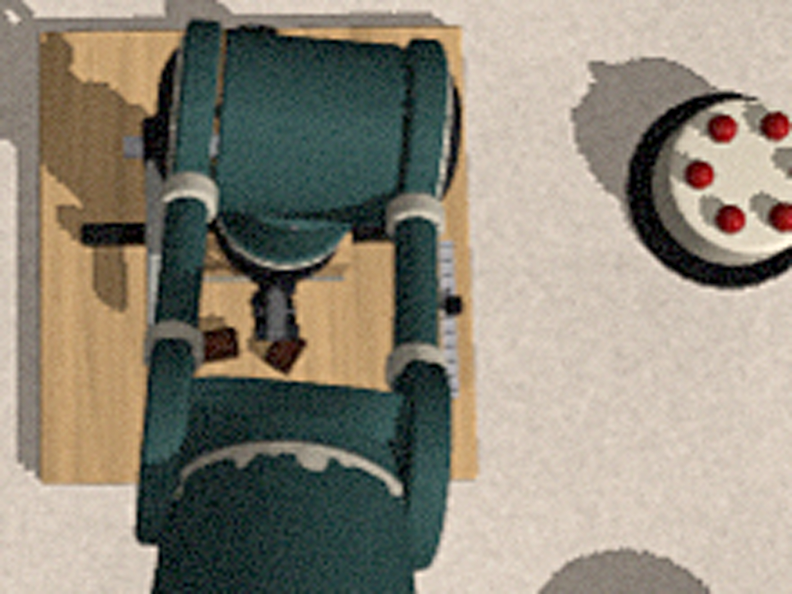

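Scraper hangs at about (210–345, 270), between the chunk row (220,345)/(285,350) and the foot bar (row 233). Lowering.

>>> play_rows(steps=[0,0,0.03,0,0,0,0.055,0,0,0,0.064,0,0,0,0.0675,0,0,0,0.0675,0,0,0,0.0675,0])

```text
time: 5.15
tool_pos: [0.6044, -0.0389, 0.074]
tcp_rot: [2.225, 2.216, 0.002]
wrist_force: [0.4, -0.1, -0.7]
width: 0.228
grip_force: 59.9
```

>>> play_rows(steps=[0,-0.005,0.001,0,0,-0.015,0.001,0,0,-0.026,0.001,0,0,-0.038,0.001,0,0,-0.05,0.001,0,0,-0.062,0.001,0,0,-0.074,0.001,0,0,-0.086,0.001,0,0,-0.098,0.001,0,0,-0.11,0.001,0])

```text
time: 6.4
tool_pos: [0.4927, -0.0384, 0.0718]
tcp_rot: [2.226, 2.217, 0.0]
wrist_force: [0.2, 0.5, -1.7]
width: 0.222
grip_force: 59.8
```

>>> play_rows(steps=[0,-0.012,0,0,0,-0.024,0,0,0,-0.036,0,0,0,-0.048,0,0,0,-0.058,0,0,0,-0.064,0,0,0,-0.064,0,0])

```text
time: 7.28
tool_pos: [0.429, -0.0381, 0.0718]
tcp_rot: [-2.226, -2.217, 0.0]
wrist_force: [1.0, -0.7, -1.6]
width: 0.226
grip_force: 60.0
```

```bash
python3 - <<'E'
from workcell import bot
import cv2,numpy as np
a=[]
for n in("top","scene"):
    c=bot.read_camera(n);g=c["pixels"]
    g=g[125:290,265:465] if n=="top" else g[150:315,190:430]
    a.append(cv2.convertScaleAbs(cv2.resize(g,(400,400*g.shape[0]//g.shape[1]),interpolation=cv2.INTER_CUBIC),alpha=1.7))
h=max(x.shape[0] for x in a);a=[cv2.copyMakeBorder(x,0,h-x.shape[0],0,0,0) for x in a]
cv2.imwrite("pics/z3.png",np.hstack(a))
E
```

```text
(no output)
```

View pics/z3.png

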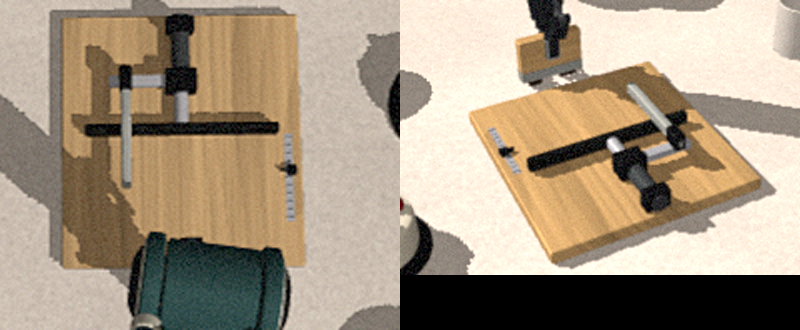

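Top and scene views: board is clear, the scraper is held upright past the near edge (scene crop 548,60). Return the scraper.

>>> play_rows(steps=[0,0,-0.03,0,0,0,-0.07,0,-0.05,0,-0.07,0,-0.1,0.003,-0.07,0,-0.15,0.006,-0.07,0,-0.2,0.009,-0.07,0,-0.25,0.011,-0.07,0,-0.285,0.011,-0.07,0,-0.285,0.011,-0.06,0,-0.285,0.011,-0.04,0])

```text
time: 8.62
tool_pos: [0.4397, -0.3235, 0.1116]
tcp_rot: [2.226, 2.215, 0.001]
wrist_force: [-0.8, 0.8, -2.0]
width: 0.223
grip_force: 60.0
```

>>> play_rows(steps=[0,0,0.02,0,0,0,0.035,0,0,0,0.046,0,0,0,0.054,0,0,0,0.059,0,0,0,0.06,0,0,0,0.06,0])

```text
time: 9.5
tool_pos: [0.4395, -0.3234, 0.0522]
tcp_rot: [2.225, 2.216, 0.0]
wrist_force: [0.3, 0.1, -1.2]
width: 0.225
grip_force: 60.0
```

```bash
python3 - <<'E'
from workcell import bot
import cv2,numpy as np
a=[]
for n in("top","scene"):
    c=bot.read_camera(n);g=c["pixels"]
    if n=="top":np.savez("top2.npz",**c)
    g=g[125:300,265:505] if n=="top" else g[150:315,150:390]
    a.append(cv2.convertScaleAbs(cv2.resize(g,(400,400*g.shape[0]//g.shape[1]),interpolation=cv2.INTER_CUBIC),alpha=1.7))
h=max(x.shape[0] for x in a);a=[cv2.copyMakeBorder(x,0,h-x.shape[0],0,0,0) for x in a]
cv2.imwrite("pics/z4.png",np.hstack(a))
E
```

```text
(no output)
```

View pics/z4.png

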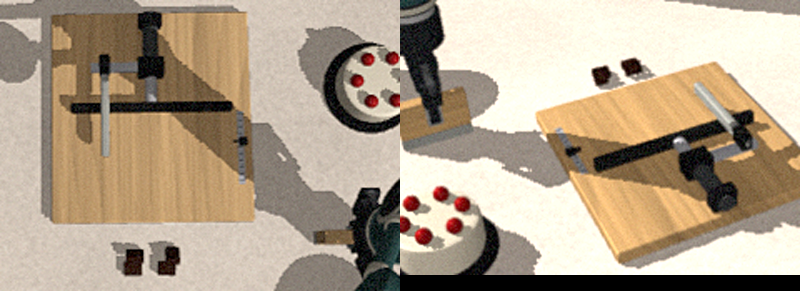

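```bash
python3 - <<'E'
from workcell import bot
import cv2,numpy as np
a=[]
for n in("top","scene"):
    g=bot.read_camera(n)["pixels"]
    g=g[262:302,325:385] if n=="top" else g[175:215,255:315]
    a.append(cv2.convertScaleAbs(cv2.resize(g,None,fx=390/60,fy=390/60,interpolation=cv2.INTER_CUBIC),alpha=2.5))
cv2.imwrite("pics/z5.png",np.hstack(a))
E
```

```text
(no output)
```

View pics/z5.png

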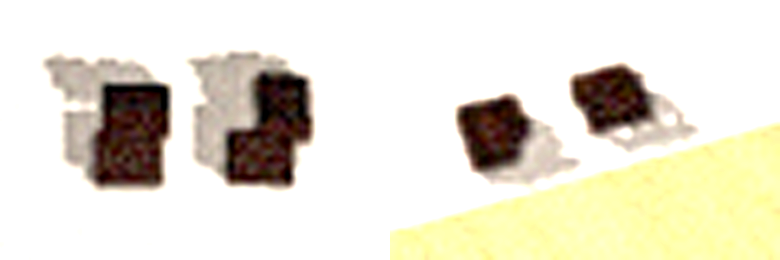

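The chunks beyond the edge seem piled in pairs: near-board ones at crop (135,105) and (283,105) cast shadows from ~25 mm height. I'll separate them with the still-held scraper.

```bash
python3 - <<'E'
from u import *
np.set_printoptions(precision=4,suppress=True)
P=lambda p,z:px2w(T,np.array(p,float)/6.5+[325,262]-.42,z)
for z in(.0,.013,.025):
    print(z,"upL",P([(105,85),(168,135)],z)[:,:2].tolist(),"upR",P([(258,75),(308,138)],z)[:,:2].tolist())
print("lowL",P([(97,130),(162,185)],.013)[:,:2].tolist(),"lowR",P([(228,130),(293,183)],.013)[:,:2].tolist())
E
```

```text
0.0 upL [[0.42663407492741773, 0.0004881793885734183], [0.4074549825549684, -0.02319788756218303]] upR [[0.42971084077940785, -0.057982830104776645], [0.40568716641291447, -0.0764502961012126]]
0.013 upL [[0.42648010609250087, 0.0007000794211212934], [0.40749851141797305, -0.022742079027358558]] upR [[0.4295251887886351, -0.05716882182091909], [0.40574889945428294, -0.07544611812893022]]
0.025 upL [[0.4263379810141161, 0.0008956794511654903], [0.4075386919069004, -0.022321332687520574]] upR [[0.42935381772022946, -0.056417429558896726], [0.4058058838001615, -0.07451918461605417]]
lowL [[0.40968238260328976, 0.003995567792648001], [0.3889106365851312, -0.020127432122194422]] lowR [[0.4090940400528397, -0.045390184817158424], [0.389075316056233, -0.069386753221465]]
```

>>> play_rows(steps=[0,-0.005,-0.001,0,0.03,-0.02,-0.001,0,0.08,-0.02,-0.001,0,0.13,-0.02,-0.001,0,0.16,-0.02,-0.001,0,0.175,-0.02,-0.001,0,0.187,-0.02,-0.001,0,0.199,-0.02,-0.001,0,0.211,-0.02,-0.001,0,0.223,-0.02,-0.001,0])

```text
time: 10.95
tool_pos: [0.4203, -0.0997, 0.0528]
tcp_rot: [2.227, 2.216, 0.0]
wrist_force: [0.4, -0.4, -1.6]
width: 0.226
grip_force: 59.9
```

>>> play_rows(steps=[0.012,0,0,0,0.024,0,0,0,0.036,0,0,0,0.048,0,0,0,0.06,0,0,0,0.072,0,0,0,0.084,0,0,0,0.096,0,0,0,0.108,0,0,0,0.115,0,0,0])

```text
time: 12.2
tool_pos: [0.4207, 0.0157, 0.0528]
tcp_rot: [2.225, 2.218, 0.0]
wrist_force: [0.5, 0.5, -1.9]
width: 0.23
grip_force: 59.9
```

>>> play_rows(steps=[-0.06,0,0,0,-0.12,0,0,0,-0.18,0,0,0,-0.24,0,0,0,-0.3,0,0,0,-0.338,0.01,0,0,-0.338,0.018,0.001,0,-0.338,0.018,0.001,0,-0.338,0.018,0.001,0])

```text
time: 13.32
tool_pos: [0.4367, -0.3214, 0.0512]
tcp_rot: [-2.223, -2.217, 0.0]
wrist_force: [0.1, 0.2, -1.8]
width: 0.224
grip_force: 59.9
```

```bash
python3 - <<'E'
from workcell import bot
import cv2,numpy as np
a=[]
for n in("top","scene"):
    g=np.mean([bot.read_camera(n)["pixels"].astype(float) for _ in range(4)],0)
    g=g[255:305,300:390] if n=="top" else g[150:200,250:340]
    g=255*np.clip(g/150,0,1)**.6
    a.append(cv2.resize(g.astype(np.uint8),None,fx=6.5,fy=6.5,interpolation=cv2.INTER_CUBIC)[:290])
cv2.imwrite("pics/z6.png",np.vstack(a))
E
```

```text
(no output)
```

View pics/z6.png

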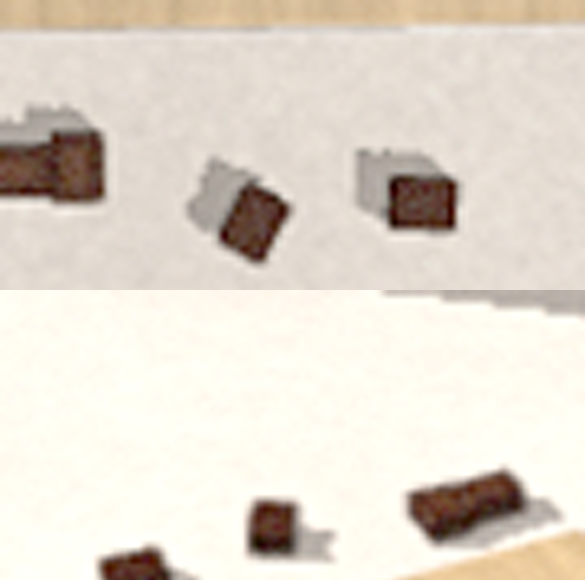

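Now all four chunks lie flat and apart (top crop: (30,165),(75,165),(255,222),(422,202)). Release the scraper.

>>> play_rows(steps=[0,0,0.0008,0,0,0,0.0012,0,0,0,0.0012,0])

```text
time: 14.1
tool_pos: [0.4373, -0.3232, 0.0506]
tcp_rot: [-2.226, -2.217, -0.0]
wrist_force: [-0.2, 0.4, -0.4]
width: 0.224
grip_force: 60.1
```

>>> play_rows(steps=[0,0,0,0,0,0,0,0,0,0,0,0,0,0,0,0,0,0,-0.02,0,0,0,-0.06,0,0,0,-0.1,0,0,0,-0.12,0], jaw=0)

```text
time: 15.1
tool_pos: [0.4384, -0.324, 0.1735]
tcp_rot: [2.223, 2.214, 0.001]
wrist_force: [0.5, -0.5, -0.7]
width: 1.002
grip_force: 0.0
```

```bash
python3 - <<'E'
from u import *
np.set_printoptions(precision=4,suppress=True,linewidth=200)
c=np.load("top2.npz");g=c["pixels"].max(2).astype(int)
print(g[200:218,400:418])
# foot bar profile, columns 375-395
pr=np.array([cv2.cvtColor(x["pixels"],cv2.COLOR_BGR2GRAY)[180:200,375:398].mean(1) for x in(T,c)]);print(pr.round())
E
```

```text
[[78 81 72 73 77 76 73 61 61 59 58 68 71 70 71 69 66 75]
 [75 75 76 72 71 76 74 60 51 46 54 72 68 67 69 68 75 76]
 [72 72 71 73 77 78 79 61 68 67 63 68 66 69 72 66 72 78]
 [74 77 75 73 72 81 75 63 64 66 64 64 69 68 74 67 70 79]
 [75 75 79 74 74 76 69 55 66 57 64 61 64 62 72 68 76 78]
 [71 78 76 76 72 78 74 60 54 46 61 65 68 69 72 71 73 82]
 [74 70 77 73 72 78 77 71 65 59 60 64 67 68 70 70 73 80]
 [76 72 68 71 75 79 79 66 53 27 29 28 27 52 75 70 74 76]
 [76 80 73 75 71 72 72 64 27  6  5  5 15 52 71 69 75 79]
 [73 73 80 72 65 37 28 28 21  0 14 16  0 33 67 70 72 80]
 [78 71 75 73 66 39 32 37 26  6 11 12 20 37 64 68 73 79]
 [76 76 74 71 73 83 80 73 46  5  0 19  4 35 67 72 72 77]
 [74 74 74 81 72 84 76 67 47 30 30 38 43 62 73 71 73 81]
 [73 72 76 76 75 75 78 58 49 48 53 61 68 68 66 67 75 79]
 [78 72 74 66 73 77 75 70 67 71 67 63 67 74 72 65 75 80]
 [78 76 75 77 73 78 79 70 65 66 62 62 67 70 71 67 76 85]
 [77 72 77 71 78 76 74 67 66 62 58 64 62 66 68 61 74 80]
 [77 72 76 73 71 80 76 70 54 46 49 62 68 64 67 66 73 76]]
[[56. 55. 54. 55. 57. 54.  7.  5.  7.  6.  7.  7. 36. 61. 59. 60. 63. 65. 66. 70.]
 [58. 58. 57. 58. 60. 56.  8.  5.  9.  7.  8.  8. 37. 61. 58. 58. 58. 57. 57. 58.]]
```

```bash
python3 - <<'E'
from u import *
a=px2w(T,[(387,185.45)],.042)[0];b=px2w(T,[(387,191.95)],.023)[0];m=px2w(T,[(406,209.5)],.029)[0]
print(a,b,"foot",(a[0]-.007+b[0]+.007)/2,a[0]-b[0],"mark",m, "diff",m[0]-(a[0]+b[0])/2)
E
```

```text
[ 0.64222141 -0.11620078  0.042     ] [ 0.62933017 -0.1178408   0.023     ] foot 0.6357757863509106 0.012891240328421483 mark [ 0.58364677 -0.16264906  0.029     ] diff -0.05212901285321769
```

>>> play_rows(steps=[0.386,0.196,0.03,0,0.386,0.196,0.03,0,0.386,0.196,0.03,0,0.386,0.196,0.03,0,0.386,0.196,0.03,0,0.386,0.196,0.03,0,0.386,0.196,0.03,0,0.386,0.196,0.03,0,0.386,0.196,0.03,0,0.386,0.196,0.03,0], jaw=135, grip_force=40)

```text
time: 16.35
tool_pos: [0.6342, 0.0607, 0.1405]
tcp_rot: [-2.227, -2.215, 0.001]
wrist_force: [0.9, -0.2, 0.4]
width: 0.466
grip_force: 0.0
```

>>> play_rows(steps=[0,0.002,0.03,0,0,0.002,0.06,0,0,0.002,0.08,0,0,0.002,0.09,0,0,0.002,0.096,0,0,0.002,0.099,0,0,0.002,0.099,0])

```text
time: 17.23
tool_pos: [0.6373, 0.0621, 0.0422]
tcp_rot: [2.225, 2.217, 0.001]
wrist_force: [-0.0, 0.3, 1.2]
width: 0.472
grip_force: 0.0
```

```bash
python3 - <<'E'
from workcell import bot
import cv2,numpy as np
g=bot.read_camera("scene")["pixels"][170:320,240:440]
cv2.imwrite("pics/z7.png",cv2.convertScaleAbs(cv2.resize(g,(800,600),interpolation=cv2.INTER_CUBIC),alpha=1.8))
E
```

```text
(no output)
```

View pics/z7.png

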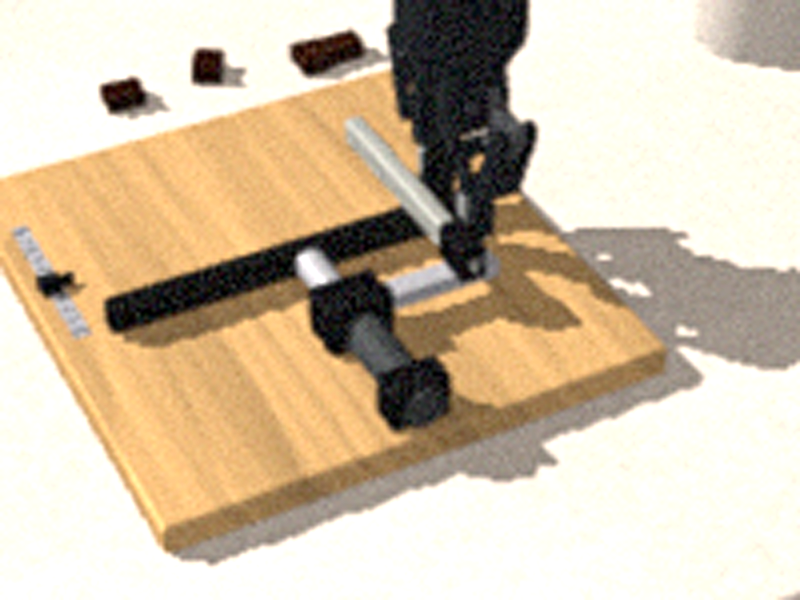

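>>> play_rows(steps=[0,0,0,0,0,0,0,0,0,0,0,0], jaw=183)

```text
time: 17.65
tool_pos: [0.6369, 0.0621, 0.0417]
tcp_rot: [2.226, 2.217, 0.0]
wrist_force: [-0.2, 1.1, 0.2]
width: 0.285
grip_force: 0.0
```

>>> play_rows(steps=[0,-0.005,0,0,0,-0.013,0,0,0,-0.021,0,0,0,-0.029,0,0,0,-0.037,0,0,0,-0.045,0,0,0,-0.051,0,0,0,-0.055,0,0,0,-0.056,0,0,0,-0.056,0,0])

```text
time: 18.9
tool_pos: [0.5808, 0.0622, 0.0418]
tcp_rot: [2.226, 2.217, 0.0]
wrist_force: [4.6, -0.6, -1.1]
width: 0.279
grip_force: 2.1
```

```bash
cat > meas.py <<'E'
from u import *
from workcell import bot
c=bot.read_camera("top");np.savez("top3.npz",**c)
im=c["pixels"]; g=cv2.cvtColor(im,cv2.COLOR_BGR2GRAY)
print(g[195:222,360:416:2])
cv2.imwrite("pics/z8.png",cv2.convertScaleAbs(cv2.resize(im[125:290,285:465],(720,660)),alpha=1.8)[:600])
E
python3 meas.py
```

```text
[[ 93 104 102  94 100 101  96  97  99  98 102  91  86  92  97  88  96  87
   92  99  98 102  99 101 103  98  95  97]
 [ 91 107 104  96 100  99  94  96  95  97  98  94  86  91  91  89  93  87
   91 100  99  98 102 101  94  94  92  97]
 [ 92 105 106  98 103 104  97 100  98 101  96  91  88  87  96  92  92  93
   91 103  95  98  98  96  80  85  90  96]
 [ 77 106 106  99 103 102 101  96  98 101  96  95  86  97  95  91  93  88
   95 101  96 101  99  98 101 100  92  96]
 [ 85 104 109  99 101 105 100 100 100 100 103  90  91  89  92  91  95  91
   94 100  99  99  99  98 106  99  91  97]
 [ 84  81 102  93  97  82  79  79  94  92  92  72  71  70  71  55  76  71
   91 108  99 104  98  97  99  97  91  99]
 [ 52  63  63  56  59  56  62  54  59  55  55  55  52  61  52  55  49  52
   73 102 101  98 101  96  76  87  93  93]
 [ 57  63  70  59  59  64  63  58  60  62  57  59  54  52  53  59  56  55
   52  84  99 105  99 102  99 103  89  95]
 [ 54  67  69  70  63  63  66  62  63  64  60  59  50  60  60  57  62  60
   52  85 103 103 100 101 104 104  93  94]
 [ 58  69  70  67  67  64  64  63  62  57  64  
[... 1359 characters left out ...]
100 104 104 101  98  93  99 101  97  94  97  96  94  89  93 100  96  99
   93 101 101 100 102 100  94  95  94  90]
 [101  99 104 102  98  97  96 107  94  98  90  98  90  94  89  99  94  97
   94  99 101 100  99 106  84  80  89  92]
 [ 98 105 108 103 101  97  96 101  96  97  94  95  92  91  94  97  99  97
   90 101 105 100 101 103  97 103  90  88]
 [ 98 100 105 102  98  92  99 106  96  98  95  99  94  91  94  97  96 100
   88 102 103  98  99 104 100 104  93  89]
 [100  99 108 101 100  96  96 103 101  97  98  95  92  94  92  97  94  98
   90 101 101  98  99 105  93  93  95  93]
 [ 99  99 105 100  98  96  96 104 102  95  95 101  94  97  90  97  96  95
   90  98 104 103 100 105  87  79  94  91]]
```

```bash
python3 - <<'E'
from u import *
a=px2w(T,[(398,205.5)],.042)[0];b=px2w(T,[(398,211.85)],.023)[0];m=px2w(T,[(406,209.5)],.029)[0]
print(a[0],b[0],(a[0]+b[0])/2,m[0])
E
```

```text
0.5919827377165285 0.5788838928454665 0.5854333152809975 0.5836467734976929
```

>>> play_rows(steps=[0,-0.0015,0,0,0,-0.0015,0,0,-0.003,-0.0015,0,0,-0.008,-0.0015,0,0,-0.013,-0.0015,0,0,-0.018,-0.0015,0,0,-0.018,-0.0015,0,0])

```text
time: 19.82
tool_pos: [0.5798, 0.0449, 0.0421]
tcp_rot: [-2.226, -2.216, -0.003]
wrist_force: [5.1, 1.4, 1.4]
width: 0.283
grip_force: 2.3
```

>>> play_rows(steps=[-0.005,0,0,0,-0.01,0,0,0,-0.015,0,0,0,-0.02,0,0,0,-0.024,0,0,0,-0.027,0,0,0,-0.028,0,0,0,-0.028,0,0,0])

```text
time: 20.82
tool_pos: [0.5797, 0.0173, 0.0421]
tcp_rot: [-2.226, -2.216, -0.003]
wrist_force: [4.0, 3.5, 0.8]
width: 0.285
grip_force: 2.7
```

```bash
python3 meas.py >/dev/null
```

```text
(no output)
```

View pics/z8.png

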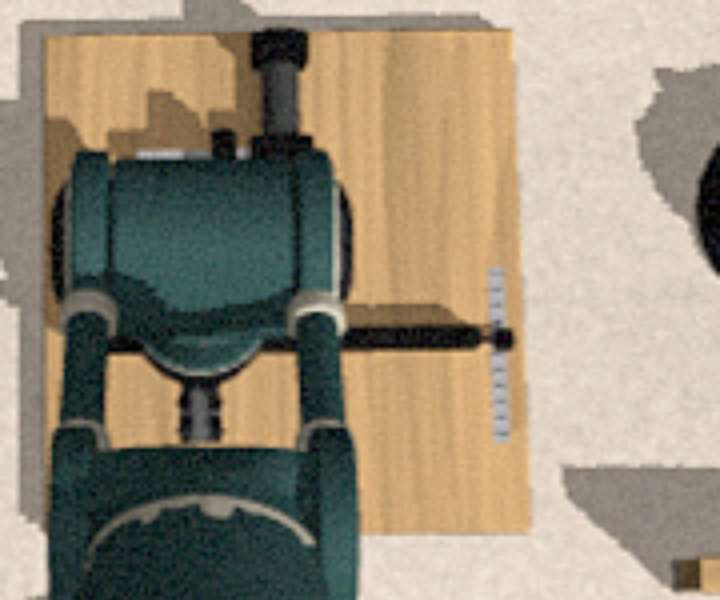

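>>> play_rows(steps=[-0.002,0,0,0,-0.0035,0,0,0,-0.0045,0,0,0,-0.0045,0,0,0])

```text
time: 21.38
tool_pos: [0.5797, 0.0152, 0.0421]
tcp_rot: [-2.225, -2.214, -0.007]
wrist_force: [5.1, 13.1, 0.4]
width: 0.281
grip_force: 8.2
```

>>> play_rows(steps=[-0.001,0,0,0,-0.0015,0,0,0,-0.0015,0,0,0])

```text
time: 21.75
tool_pos: [0.5797, 0.0151, 0.0422]
tcp_rot: [-2.224, -2.213, -0.009]
wrist_force: [5.4, 18.7, 1.1]
width: 0.286
grip_force: 10.9
```

```bash
python3 - <<'E'
from u import *
from workcell import bot
G=np.mean([bot.read_camera("top")["pixels"].max(2).astype(float) for _ in range(3)],0)
print(G[203:214,386:404:3].round()); print(G[155:166,330:356].round().astype(int))
print(np.load("top2.npz")["pixels"].max(2)[155:166,318:356])
s=bot.read_state();print(s["tool_pos"],s["wrist_force"],s["grip_force"])
E
```

```text
[[ 71.  74.  70.  68.  99. 123.]
 [ 69.  71.  72.  71.  75. 121.]
 [ 71.  71.  68.  65.  75.  97.]
 [ 49.  31.  30.  32.  36.  24.]
 [ 17.  13.  12.   7.   3.   9.]
 [ 16.  14.  18.  16.  11.  22.]
 [ 20.  18.  22.  11.  12.  11.]
 [ 22.   9.   8.  23.  13.   9.]
 [ 13.   9.   1.   4.  16.  15.]
 [ 61.  61.  64.  60.  76.  71.]
 [120. 125. 123. 119. 131. 129.]]
[[ 72  76  71  72  67  94  99  67  67  70  71  72  72  71  71  69  66  64
   66  60  37  18  20  31  31  36]
 [ 75  75  74  73  66  90  93  66  72  65  66  72  67  72  72  69  65  63
   63  60  42  22  22  30  34  42]
 [ 74  75  71  72  73  68  66  69  70  48  28  28  28  40  58  69  64  64
   65  65  45  20  28  28  34  31]
 [ 75  75  72  74  72  67  69  76  54  11  15  13  16   6  14  56  69  66
   63  64  56  16  10  22  21  21]
 [ 73  73  74  73  69  69  71  71  54   5  11  16  11  12  15  54  68  51
   18   4   3  16  13   9   9  13]
 [ 74  74  75  74  67  68  70  76  57   7   9   5  12  16  12  54  65  33
    5  11  12   8  18  16  16  13]
 [ 69  76  76  76  69  69  70  80  60   8  14  20  14  18  17  56  67  41
    7  1
[... 1165 characters left out ...]
19  9  0  2]
 [65 72 72 76 70 72 45  7  0 20  3  4 15 61 78 69 71 69 69 72 71 62 67 74
  71 75 69 66 62 36 12  6  5 10  5 15  0 11]
 [63 65 71 71 74 73 39  0 11 19 22 13 25 59 74 69 66 64 64 61 62 65 63 67
  64 67 68 59 72 48 11  6 13  1  3 23  0 12]
 [67 63 68 62 60 62 33 14 13 12 11 11 31 49 64 72 59 65 61 58 64 62 64 67
  63 63 64 66 67 44 16 11 11 20 12 12  7 12]
 [67 63 64 62 66 59 34 13 16 14 19 19 27 56 61 63 59 62 64 63 59 60 65 63
  60 64 62 60 70 51  0 20  5 17  0 12  7 15]
 [63 65 66 61 64 68 45  0  2 12  0  5 25 49 68 62 63 66 59 63 64 59 67 62
  66 62 66 68 67 57  0 15 18  3 18 16  1 15]]
[0.57973146 0.01516292 0.04217643] [ 4.0775136  18.15067451  0.40209601] 10.800097547471523
```

>>> play_rows(steps=[0.002,0,0,0,0.002,0,0,0,0.002,0,0,0,0.002,0,0,0])

```text
time: 22.4
tool_pos: [0.5797, 0.0152, 0.0421]
tcp_rot: [-2.225, -2.215, -0.006]
wrist_force: [4.5, 10.9, 1.7]
width: 0.279
grip_force: 8.1
```

```bash
python3 - <<'E'
from u import *
from workcell import bot
G=np.mean([bot.read_camera("top")["pixels"].max(2).astype(float) for _ in range(3)],0)
print(G[203:214,386:404:3].round());print(G[160,336:350].round())
print(bot.read_state()["wrist_force"])
print(bot.finish_job())
E
```

```text
[[ 67.  72.  71.  66. 102. 122.]
 [ 72.  74.  75.  68.  73. 121.]
 [ 70.  68.  68.  70.  76.  99.]
 [ 49.  32.  27.  30.  30.  28.]
 [ 18.   3.  12.   6.  10.  14.]
 [ 13.  23.  11.   8.   7.  13.]
 [ 19.  18.  13.  19.  14.  15.]
 [ 17.  10.  15.  17.   9.  16.]
 [  9.   9.   8.   6.  16.  14.]
 [ 58.  63.  60.  59.  75.  74.]
 [117. 124. 123. 120. 132. 129.]]
[72. 76. 56.  2.  5.  9. 19. 13. 18. 55. 64. 36.  2. 14.]
[ 4.65544327 10.97462649  0.21408226]
the job is handed in; nothing more can be done
None
```

I handed the job in after about 22.5 s of the 67 s allowed (no verdict came back): all four chunks lie on the counter, the scraper is released clear of the board, and the fingers hold the leg about 1 mm from the pointer with the lever closed to its stop.

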